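Seat the reagent cartridge of the bench analyser

TASK

The reagent cartridge under the hood-shaped cover of the small white bench analyser stands proud of its frame. Press the front of the push-latch cover with a fingertip so that it pops open by itself, push the cartridge straight down until it is fully home and flush with its frame, then push the cover over and press it down until the latch catches again and it stays shut. Do it all with the fingertips or the outside of the fingers, lift nothing, and leave the things standing round the analyser where they are.

Things in the scene. Friction and masses are not known exactly. Their poses are not given: they have to be found in the camera images.
- analyser: The analyser, fixed to the bench: white box 202 mm deep (x) by 190 mm wide (y), deck 80 mm high, sloping front with a dark screen and keys. Origin: centre of its underside; x points from its front to its back, z up, y level across it (the robot's left when its front faces the robot, yaw 0). It stands within 0.4 rad of that.
- cover (a joint): Angle of the cover in rad. 0: shut and held by the latch. Negative: pressed in, to a firm stop at -0.057 (6 mm at the press pad). Positive: open, to a stop at 1.70, a little past upright. A white hood 118 mm long (x), 130 mm wide (y), its outer (top) face 25.5 mm above the hinge line when shut; a damped spring lifts it (under 2.5 N at the front edge), fully open in about 3 s.
- press_pad (a point): Centre of the grey ribbed press pad (28 x 60 mm) on the cover's outer face, in the middle of its front edge, 100 mm from the hinge line; it moves with the cover, 108 mm above the bench when shut. Pressing here works the latch: when latched, press to the firm stop, let go, and the cover pops up.
- cover_edge (a point): Middle of the cover's front edge on its outer face, 117 mm from the hinge line; the upper edge when open (about 195 mm above the bench). To latch from open, press the cover down to its firm stop (2 to 4 N at the press pad on the way, then firm) and let go: it comes back up to angle 0 and stays. Let go earlier, it rises again. It cannot be pulled open.
- cover_hinge (a point): Middle of the cover's hinge line, along the analyser's y, 97 mm behind its origin and 82 mm above the bench. A point a in front of the hinge and h above it when shut is, at cover angle t, at x = 97 - a cos t + h sin t, z = 82 + a sin t + h cos t (mm, analyser's frame). Fully open the outer face is 25 to 40 mm behind the hinge; a 12 mm wide striker juts 24 mm forward near the upper edge.
- cartridge (a joint): How far the cartridge stands above fully home, m. 0: home, at a firm stop, its top flush with the grey frame round it. Starts 0.006 to 0.011. It slides stiffly, about 4 N, and stays where it is left.
- cartridge_top (a point): Middle of the flat top of the reagent cartridge, a pale block 36 mm (x) by 60 mm (y), in a grey frame (53 x 77 mm outside) whose top is 78 mm above the bench, 75 mm in front of the hinge. Hidden under the cover until that is open; the space above is then free.
- saline_bottle: Bystander: clear bottle with white cap, 43 mm across, 98 mm high, standing. Origin: centre of its underside.
- gauze_roll: Bystander: rolled gauze standing on end, 47 mm across, 59 mm high. Origin: centre of its underside.

How it is judged:
By the outcome, as a careful person would: the job done as asked, in the order asked, and still so for the second after the job is handed in, with the robot touching nothing.
It also fails if it takes over 58 s, if anything falls off the work surface, if the arm or the gripper's body presses on something with over 40 N, if the wrist force passes 120 N, or if a joint passes its speed limit or range.

ROBOT

A 6-joint arm with a two-finger parallel gripper is mounted at the origin on a cart in front of the work surface, level with it; the furniture and walls round the work are solid. World frame = base frame: x ahead of the robot, y to its left, z up, the work surface at z = 0. Lengths are in m, angles in rad, forces in N, time in s.
With the tool pointing down it reaches from about 0.425 to 0.95 m from the base axis. Payload 3.5 kg.
Tool frame: the origin (TCP) lies between the finger pads; the fingertips stand 19 mm ahead of it and the grasp point (between the pads) is the TCP (robot.nose_length is the distance from the TCP to the fingertips, in m); z points along the fingers, y is the line along which they close (so a half turn about z gives the same grasp; the last joint's range is limited). The gripper opens to 85 mm and grips with 20 to 120 N. Pads are 22 mm wide; open, the fingers measure 114 mm over their backs; the gripper's body (76 mm by 85 mm) begins 54 mm behind the grasp point. The pads swing forward as they close: fully open they stand 13 mm farther back than shut.
Start: joints at [1.02, 0.286, 1.577, -0, 1.279, -0.15], TCP at [0.263, 0.622, 0.25] pointing down, gripper open.
Joint ranges: [-2.77, 2.77], [-0.9, 2.22], [0.21, 2.48], [-1.53, 4.67], [0.24, 2.81], [-2.84, 2.84]. Speed limits (rad/s): [2.79, 2.79, 3.14, 3.14, 3.14, 3.14].

INTERFACE

Orientations are given as a unit quaternion [x, y, z, w].
In Python, from plant import status, get_image, workorder, robot gives the robot as it stands.
- The arm moves only by the tool apply_moves, never from a script. Its argument "moves" is a list of rows, each a list of 5 numbers: the opening, from 0 (shut) to 1 (fully open), then the shift along the world's x, y, z in cm, then the turn about the world's z in rad. A call has 1 to 8 rows; each row shifts and turns the commanded pose from where the row before left it; what a row does not reach is not made up. A row lasts 1/8 s, in which the tool goes at most 62.5 mm and 10.7 degrees, less where a joint would pass 70% of its speed; a pose out of reach is approached as far as the arm can. A call with a gripper value outside its range is refused whole. The fingers move at their own pace and stop on an object; "grip_force" is the grip in N (left out, the last holds). Time passes only in rows, so rows that do not move let the fingers close. It gives the time, the measured TCP pose, the force, the opening and the grip force at its end, in the units of the state.
- status.state(): the state, without advancing time (a new reading comes with each control period).
- get_image(name): name is "scene" or "top" or "wrist"; returns a dict with "image" (384x512x3 uint8, red, green, blue), "intrinsics" (3x3 intrinsics, pixels), "R" (3x3) and "t" (3): a world point X has camera coordinates R X + t. Camera axes: x right, y down, z forward; pixel columns grow to the right and rows downward; lengths in m; the calibration is good to about 2 mm. A picture is of the moment at which its call begins. There is no depth.
- workorder.close_job(): hands the job in; it is judged then, once.
The state is a dict: "clock": time; "joint_positions": joint angles; "qd": joint speeds; "tau": joint torques, N m; "ee_pos": TCP position; "eef_rot": TCP orientation; "contact_force": force on the tool from outside, world axes, zero at the start; "wrist_torque": the same for the moment, N m; "opening": finger opening in m; "grip_force": force on a finger pad.
Only numpy, scipy, OpenCV 4.12 (cv2) and the standard library are available. Lean on these libraries where they do the work, as an engineer would, in place of code of your own. Each camera call takes 0.05 s, during which the arm holds its last target. There are 200 camera calls.

## Working session

There is one attempt and no reset: what is moved stays moved. The work goes in short steps, Python scripts to look and compute and a tool call to move; the robot and the scene stay as the last step left them, time stands still between calls to the robot, and variables do not carry over. Pictures are saved under pics/ and viewed, at most 10 in all, crops included, and the job is handed in when it is done.

Besides the shell and the picture viewer there is one more tool, called after "Request:" as name(argument=value, ...) on one line, values as JSON. apply_moves: Moves the arm, as the interface text tells. Its arguments: {"type":"object","properties":{"moves":{"type":"array","items":{"type":"array","items":{"type":"number"}}},"grip_force":{"type":"number"}},"required":["moves"]}

```bash
mkdir -p pics
python3 - <<'E'
from plant import status,get_image,robot
import cv2,numpy as np
a=[]
for n in("scene","top"):
    d=get_image(n);cv2.imwrite(f'pics/{n}0.png',d["image"][:,:,::-1]);np.savez(f'{n}0.npz',**d)
    print(n,d["intrinsics"].round(1).tolist(),(-d["R"].T@d["t"]).round(3),d["R"].round(3).tolist())
s=status.state();print(s["clock"],s["ee_pos"],s["eef_rot"],s["contact_force"],s["opening"],robot.nose_length)
E
```

```text
scene [[404.8, 0.0, 253.0], [0.0, 404.8, 187.1], [0.0, 0.0, 1.0]] [-0.035 -0.528  0.575] [[0.761, -0.648, 0.018], [-0.312, -0.391, -0.866], [0.569, 0.653, -0.5]]
top [[416.9, 0.0, 258.5], [0.0, 416.9, 196.6], [0.0, 0.0, 1.0]] [0.371 0.088 1.16 ] [[0.02, -1.0, -0.01], [-0.991, -0.019, -0.132], [0.132, 0.013, -0.991]]
0.1 [0.26304028 0.62103126 0.24902447] [ 1.99063905e-01  9.79985897e-01 -1.03139646e-03 -3.74522271e-04] [ 0.07438873 -0.689242   -0.55190163] 0.08535168254848378 0.019
```

View pics/top0.png

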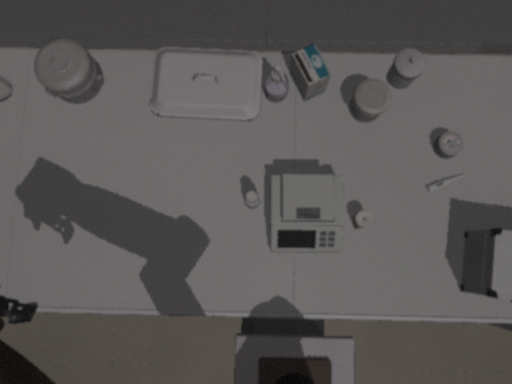

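View pics/scene0.png

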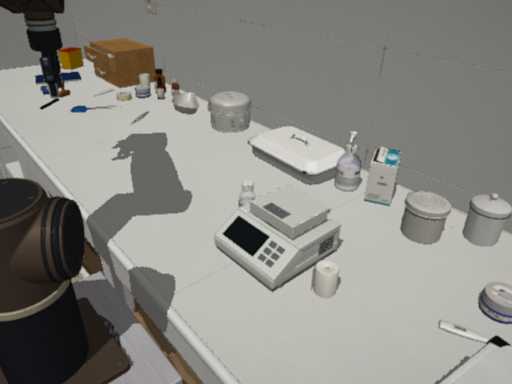

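The top view shows the analyser around (308,210), nearly square to the robot. The pad is near (308,213), the bottle at (252,198) and the gauze at (363,218). I'll zoom in and cast rays.

```bash
cat > h.py <<'E'
import numpy as np,cv2
from plant import status,get_image
def ray(d,u,v,z):
    R,t=d["R"],d["t"];c=-R.T@t;r=R.T@np.linalg.inv(d["intrinsics"])@[u,v,1]
    return c+r*(z-c[2])/r[2]
def proj(d,X):
    p=d["intrinsics"]@(d["R"]@np.array(X)+d["t"]);return p[:2]/p[2]
def ana(o,yaw,p):
    c,s=np.cos(yaw),np.sin(yaw);return np.array([o[0]+c*p[0]-s*p[1],o[1]+s*p[0]+c*p[1],p[2]])
E
python3 - <<'E'
from h import *
d=np.load('top0.npz');im=d["image"][:,:,::-1]
c=cv2.resize(im[160:265,235:385],None,fx=5,fy=5,interpolation=cv2.INTER_CUBIC)
cv2.imwrite('pics/z0.png',cv2.convertScaleAbs(c,alpha=1.8))
for z,(u,v) in((.108,(308,213)),(.098,(252,196)),(.059,(363,217))):print(ray(d,u,v,z).round(3))
E
```

```text
[ 0.471 -0.025  0.108]
[0.513 0.118 0.098]
[ 0.468 -0.175  0.059]
```

View pics/z0.png

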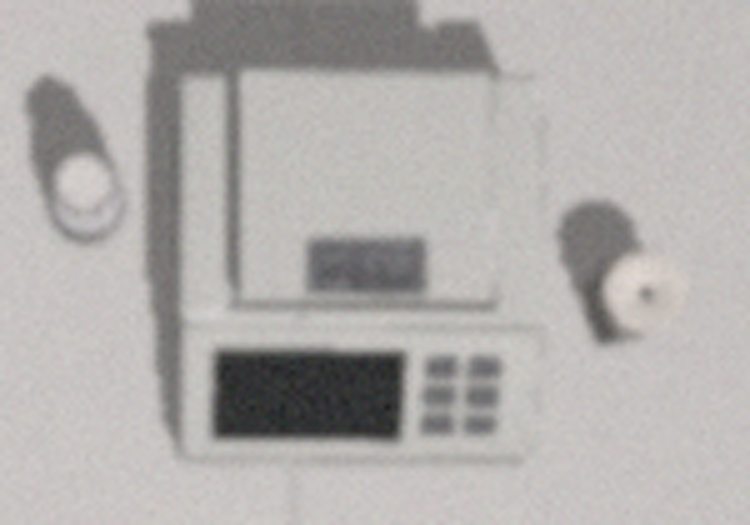

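The pad is at about (0.471,-0.025) and yaw is about 0, so the hinge is at x≈0.571 and the cartridge at x≈0.496. Both bystanders are to the sides, clear of the work. Next I approach with the fingers shut.

Request:
apply_moves(moves=[[0,1.7,-5.4,0,0.05],[0,1.7,-5.4,0,0.05],[0,1.7,-5.4,0,0.05],[0,1.7,-5.4,0,0.05],[0,1.7,-5.4,0,0.05],[0,1.7,-5.4,0,0.05],[0,1.7,-5.4,0,0.05],[0,1.7,-5.4,0,0.05]])

```text
clock: 1.1
ee_pos: [0.3993, 0.1878, 0.25]
eef_rot: [-0.001, 1.0, -0.0, 0.0]
contact_force: [0.4, -0.3, 0.3]
opening: 0.0001
grip_force: 0.0
```

Request:
apply_moves(moves=[[0,1.7,-5.4,0,0],[0,1.7,-5.4,0,0],[0,1.7,-5.4,0,0],[0,1.7,-4.8,0,0],[0,0.4,0,-2,0],[0,0,0,-3,0],[0,0,0,0,0],[0,0,0,0,0]])

```text
clock: 2.1
ee_pos: [0.4716, -0.0204, 0.2011]
eef_rot: [0.0, 1.0, -0.0, 0.0]
contact_force: [0.3, -0.8, 0.1]
opening: 0.0004
grip_force: 0.0
```

Run:
```python
from h import *
s=status.state();print(s["clock"],s["ee_pos"],s["eef_rot"],s["contact_force"],s["opening"])
for n in("scene","wrist"):
    d=get_image(n);cv2.imwrite(f'pics/{n}1.png',d["image"][:,:,::-1]);np.savez(f'{n}1.npz',**d)
```

```text
2.1 [ 0.4715993  -0.02044463  0.20107682] [ 2.66860283e-04  9.99999892e-01 -1.10468529e-04  3.65112083e-04] [ 0.28058658 -0.8248758   0.12563915] 0.00043340242089413795
```

View pics/wrist1.png

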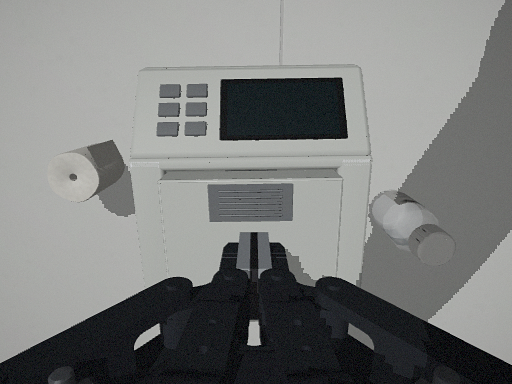

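The wrist view shows the pad with corners at about (208,184) and (293,222), aligned with the image axes, so yaw ≈ 0.

Run:
```python
from h import *
d=np.load('wrist1.npz')
for u,v in((208,184),(292,183),(210,222),(293,221),(250.5,203)):print(ray(d,u,v,.108).round(4))
for u,v in((162,179),(342,177)):print('edge',ray(d,u,v,.107).round(4))
```

```text
[ 0.4588 -0.0527  0.108 ]
[0.4581 0.0059 0.108 ]
[ 0.4873 -0.0524  0.108 ]
[0.4865 0.0076 0.108 ]
[ 0.4728 -0.0231  0.108 ]
edge [ 0.4555 -0.0848  0.107 ]
edge [0.4541 0.0408 0.107 ]
```

The pad is at (0.473,-0.023), with size and heights consistent. Now I press it to the stop.

Request:
apply_moves(moves=[[0,0.1,-0.2,-4,0],[0,0,0,-2.5,0],[0,0,0,-0.8,0],[0,0,0,-0.3,0],[0,0,0,-0.2,0],[0,0,0,-0.2,0],[0,0,0,0,0]])

```text
clock: 3.08
ee_pos: [0.4729, -0.0227, 0.1212]
eef_rot: [0.0, 1.0, -0.0, 0.001]
contact_force: [-1.9, 0.1, 4.4]
opening: -0.0002
grip_force: 2.0
```

Request:
apply_moves(moves=[[0,0,0,-0.1,0],[0,0,0,-0.1,0],[0,0,0,0,0]])

```text
clock: 3.45
ee_pos: [0.473, -0.0227, 0.1209]
eef_rot: [0.0, 1.0, -0.0, 0.0]
contact_force: [-6.7, 0.7, 14.9]
opening: -0.0001
grip_force: 7.4
```

The force has gone firm, so I release upward.

Request:
apply_moves(moves=[[0,0,0,3,0],[0,0,0,5,0],[0,0,0,5,0],[0,0,0,3,0],[0,0,0,0,0],[0,0,0,0,0],[0,0,0,0,0],[0,0,0,0,0]])

```text
clock: 4.45
ee_pos: [0.4718, -0.0224, 0.2768]
eef_rot: [0.0, 1.0, 0.0, -0.001]
contact_force: [-0.4, 0.3, -0.7]
opening: 0.0001
grip_force: 0.0
```

Request:
apply_moves(moves=[[0,0,0,0,0],[0,0,0,0,0],[0,0,0,0,0],[0,0,0,0,0],[0,0,0,0,0],[0,0,0,0,0],[0,0,0,0,0],[0,0,0,0,0]])

```text
clock: 5.45
ee_pos: [0.4723, -0.0225, 0.2783]
eef_rot: [0.0, 1.0, -0.0, 0.0]
contact_force: [0.2, 0.3, 0.1]
opening: -0.0002
grip_force: 0.0
```

Request:
apply_moves(moves=[[0,0,0,0,0],[0,0,0,0,0],[0,0,0,0,0],[0,0,0,0,0],[0,0,0,0,0],[0,0,0,0,0],[0,0,0,0,0],[0,0,0,0,0]])

```text
clock: 6.45
ee_pos: [0.4723, -0.0225, 0.2783]
eef_rot: [0.0, 1.0, 0.0, -0.0]
contact_force: [-0.7, -1.1, 0.2]
opening: -0.0001
grip_force: 0.0
```

Run:
```python
from h import *
w=get_image("wrist")["image"];d=get_image("scene");np.savez('scene2.npz',**d)
s=cv2.resize(d["image"][130:310,190:370],(384,384),interpolation=cv2.INTER_CUBIC)
cv2.imwrite('pics/a2.png',cv2.resize(np.hstack([w,s]),(800,343))[:,:,::-1])
```

```text
(no output)
```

View pics/a2.png

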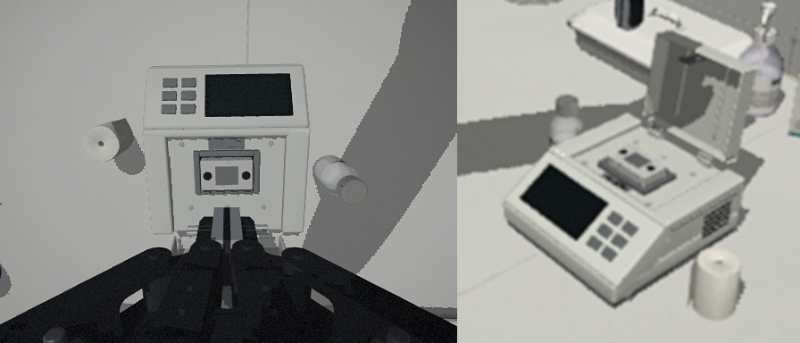

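The cover is fully open, and the cartridge sits at about (227,176) in the left half of the view, standing proud of its frame. Next I push it down at x≈0.498.

Request:
apply_moves(moves=[[0,2.6,0,-4,0],[0,0,0,-5,0],[0,0,0,-5,0],[0,0,0,-2.5,0],[0,0,0,-0.5,0],[0,0,0,-0.4,0],[0,0,0,-0.3,0],[0,0,0,-0.2,0]])

```text
clock: 7.55
ee_pos: [0.4991, -0.0226, 0.1004]
eef_rot: [0.0, 1.0, -0.0, 0.001]
contact_force: [-1.9, 0.1, 3.1]
opening: -0.0004
grip_force: 1.5
```

Request:
apply_moves(moves=[[0,0,0,-0.2,0],[0,0,0,0,0],[0,0,0,0,0]])

```text
clock: 7.92
ee_pos: [0.499, -0.0226, 0.0978]
eef_rot: [0.0, 1.0, -0.0, 0.001]
contact_force: [0.4, 0.4, 2.8]
opening: 0.0002
grip_force: 1.3
```

Request:
apply_moves(moves=[[0,0,0,-0.1,0],[0,0,0,-0.1,0],[0,0,0,-0.1,0],[0,0,0,0,0],[0,0,0,0,0]])

```text
clock: 8.55
ee_pos: [0.4992, -0.0227, 0.0969]
eef_rot: [0.0, 1.0, -0.0, 0.0]
contact_force: [-5.3, 0.9, 14.8]
opening: 0.0003
grip_force: 7.7
```

It has reached a firm stop with the tip at z≈0.078, flush with the frame. I'll push slightly more, then retract and check.

Request:
apply_moves(moves=[[0,0,0,-0.1,0],[0,0,0,0,0]])

```text
clock: 8.8
ee_pos: [0.4992, -0.0227, 0.0969]
eef_rot: [0.0, 1.0, -0.0, -0.0]
contact_force: [-7.8, 2.4, 20.5]
opening: -0.0004
grip_force: 10.5
```

Request:
apply_moves(moves=[[0,0,0,3,0],[0,0,0,5,0],[0,-0.0,0,5,0],[0,-2.6,0,5.2,0],[0,0,0,0,0],[0,0,0,0,0]])

```text
clock: 9.55
ee_pos: [0.4718, -0.0224, 0.2743]
eef_rot: [0.0, 1.0, 0.0, -0.001]
contact_force: [-0.2, 0.6, -1.5]
opening: 0.0003
grip_force: 0.0
```

Run:
```python
from h import *
d=get_image("wrist");w=d["image"];np.savez('w3.npz',**d);d=get_image("scene");np.savez('scene3.npz',**d)
s=cv2.resize(d["image"][130:310,190:370],(384,384),interpolation=cv2.INTER_CUBIC)
cv2.imwrite('pics/a3.png',cv2.resize(np.hstack([w,s]),(800,343))[:,:,::-1])
# predicted cover top edge at t=1.7 (outer face), scene px, origin .4757,-.023
t=1.7
for y in(-.065,0,.065):
  x=.097-.117*np.cos(t)+.0255*np.sin(t);z=.082+.117*np.sin(t)+.0255*np.cos(t)
  p=ana((.4757,-.023),.011,(x,y,z));q=proj(d,p);print(p.round(3),q.round(0),((512+(q-[190,130])*384/180*[1,1])*800/896).round() if 0 else ((q-[190,130])*384/180+[512,0])*800/896)
```

```text
[ 0.614 -0.086  0.195] [349. 165.] [759.41558699  66.98754858]
[ 0.613 -0.021  0.195] [325. 155.] [713.7980461   47.14108256]
[0.612 0.044 0.195] [303. 145.] [672.29914529  29.08648101]
```

View pics/a3.png

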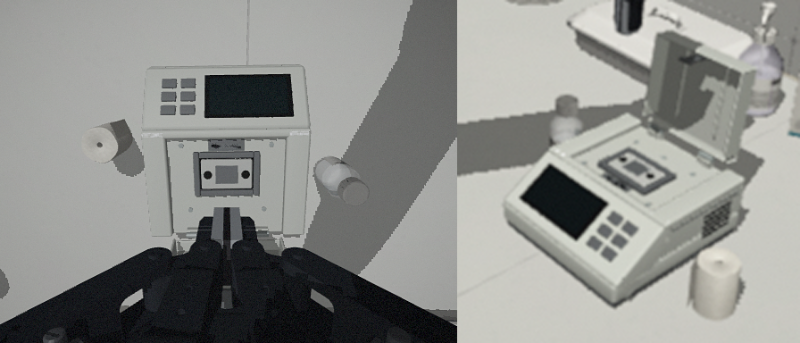

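The cartridge is flush inside its frame. The cover is upright with its edge where predicted (x≈0.613, z≈0.195). I go over it and come down behind.

Request:
apply_moves(moves=[[0,3,0,1.5,0],[0,5,0,0,0],[0,5,0,0,0],[0,5.3,0,0,0],[0,0,0,0,0],[0,0,0,-4,0],[0,0,0,-4,0],[0,0,0,-1.5,0]])

```text
clock: 10.65
ee_pos: [0.6525, -0.022, 0.1906]
eef_rot: [0.0, 1.0, 0.001, -0.004]
contact_force: [-0.3, -0.2, -0.2]
opening: -0.0001
grip_force: 0.0
```

Request:
apply_moves(moves=[[0,0,0,0,0],[0,-1.5,0,0,0],[0,-1.5,0,0,0],[0,-1,0,0,0],[0,-1,0,0,0],[0,0,0,0,0]])

```text
clock: 11.4
ee_pos: [0.6053, -0.0226, 0.1963]
eef_rot: [0.0, 1.0, -0.0, 0.001]
contact_force: [0.6, -0.5, 0.3]
opening: 0.0002
grip_force: 0.5
```

Request:
apply_moves(moves=[[0,-1.2,0,0,0],[0,-1.2,0,0,0],[0,-1.2,0,0,0],[0,-1.2,0,0,0],[0,-1.2,0,0,0],[0,-1.2,0,0,0],[0,-0.8,0,0,0],[0,0,0,0,0]])

```text
clock: 12.4
ee_pos: [0.5246, -0.0224, 0.1954]
eef_rot: [0.0, 1.0, 0.0, -0.0]
contact_force: [-0.0, -0.2, 1.0]
opening: -0.0002
grip_force: 0.5
```

Request:
apply_moves(moves=[[0,-1.1,0,-0.9,0],[0,-1.1,0,-1.0,0],[0,-0.9,0,-1.2,0],[0,-0.9,0,-1.2,0],[0,-0.5,0,-1.3,0],[0,-0.5,0,-1.3,0],[0,0,0,0,0]])

```text
clock: 13.28
ee_pos: [0.477, -0.0226, 0.1316]
eef_rot: [0.0, 1.0, 0.0, 0.001]
contact_force: [-9.0, 1.5, 24.7]
opening: -0.0004
grip_force: 12.2
```

The force is higher than expected at this height. It may be the damper, so I hold and see.

Request:
apply_moves(moves=[[0,0,0,0,0],[0,0,0,0,0]])

```text
clock: 13.52
ee_pos: [0.4765, -0.0226, 0.1284]
eef_rot: [0.0, 1.0, -0.0, 0.001]
contact_force: [-0.8, -0.0, 8.9]
opening: -0.0
grip_force: 4.7
```

Run:
```python
from h import *
d=get_image("wrist");w=d["image"];np.savez('w4.npz',**d);d=get_image("scene");np.savez('scene4.npz',**d)
s=cv2.resize(d["image"][130:310,190:370],(384,384),interpolation=cv2.INTER_CUBIC)
cv2.imwrite('pics/a4.png',cv2.resize(np.hstack([w,s]),(800,343))[:,:,::-1])
```

```text
(no output)
```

View pics/a4.png

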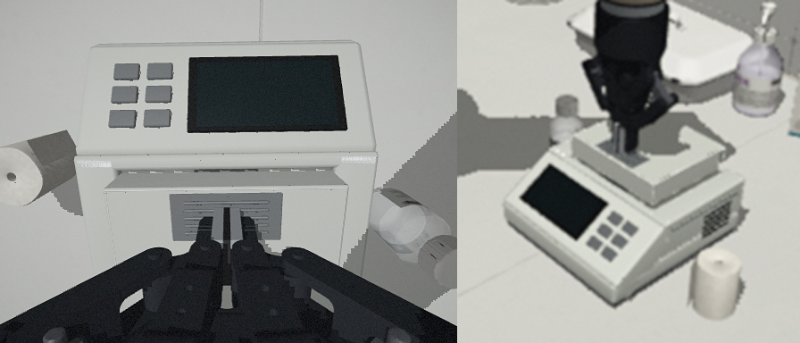

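The damper was the cause: the force is falling. The fingertips are on the pad at about (227,215) and the cover is nearly shut. I keep pressing gently to the stop, where TCP z should be about 0.121.

Request:
apply_moves(moves=[[0,-0.2,0,-0.2,0],[0,0,0,-0.2,0],[0,0,0,-0.1,0],[0,0,0,-0.1,0],[0,0,0,0,0],[0,0,0,0,0]])

```text
clock: 14.38
ee_pos: [0.4731, -0.0224, 0.121]
eef_rot: [0.0, 1.0, 0.0, -0.001]
contact_force: [-3.1, 0.8, 9.5]
opening: 0.0002
grip_force: 4.8
```

Request:
apply_moves(moves=[[0,0,0,-0.1,0],[0,0,0,0,0],[0,0,0,0,0]])

```text
clock: 14.75
ee_pos: [0.4731, -0.0224, 0.1209]
eef_rot: [0.0, 1.0, 0.0, -0.001]
contact_force: [-5.9, 0.8, 14.6]
opening: 0.0001
grip_force: 7.3
```

Request:
apply_moves(moves=[[0,0,0,1.5,0],[0,0,0,4,0],[0,0,0,5,0],[0,0,0,5,0],[0,0,0,0,0],[0,0,0,0,0],[0,0,0,0,0],[0,0,0,0,0]])

```text
clock: 15.75
ee_pos: [0.4726, -0.0223, 0.2726]
eef_rot: [0.0, 1.0, 0.0, -0.002]
contact_force: [-0.4, 1.1, 0.5]
opening: -0.0001
grip_force: 0.0
```

Request:
apply_moves(moves=[[0,0,0,0,0],[0,0,0,0,0],[0,0,0,0,0],[0,0,0,0,0],[0,0,0,0,0],[0,0,0,0,0],[0,0,0,0,0],[0,0,0,0,0]])

```text
clock: 16.75
ee_pos: [0.4733, -0.0225, 0.2743]
eef_rot: [0.0, 1.0, -0.0, -0.0]
contact_force: [0.7, 0.1, 0.1]
opening: 0.0001
grip_force: 0.0
```

Run:
```python
from h import *
d=get_image("wrist");w=d["image"];d=get_image("scene")
s=cv2.resize(d["image"][130:310,190:370],(384,384),interpolation=cv2.INTER_CUBIC)
cv2.imwrite('pics/a5.png',cv2.resize(np.hstack([w,s]),(800,343))[:,:,::-1])
```

```text
(no output)
```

View pics/a5.png

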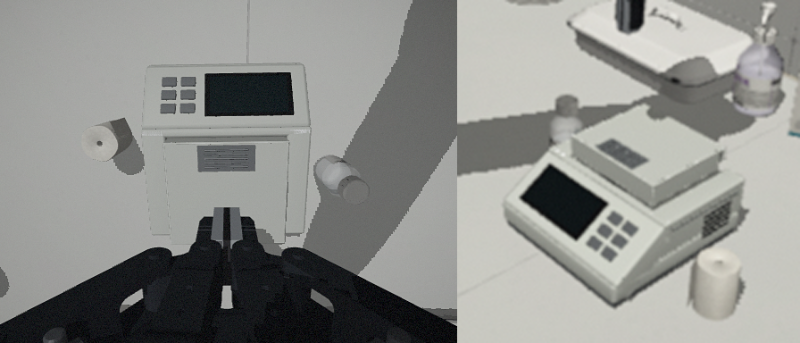

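The cover is shut and still latched 2 s after release, with the pad at (226,158). The bottle and gauze have not moved and the robot is clear.

```bash
python3 -c "
from plant import workorder;print(workorder.close_job())"
```

```text
the job is handed in; nothing more can be done
None
```

The job is handed in at about 17 s: the cover popped open, the cartridge was pushed down until it was flush with its frame, and the cover was pressed shut and stayed latched, with the bottle and gauze where they were.

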